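Make up two spectacle orders from the turntable

ROBOT

A 7-joint arm with a two-finger parallel gripper is mounted at the origin on the work surface. World frame = base frame: x ahead of the robot, y to its left, z up, the work surface at z = 0. Lengths are in m, angles in rad, forces in N, time in s.
With the tool pointing down it reaches from about 0.4 to 0.85 m from the base axis. Payload 6.9 kg.
Tool frame: the origin (TCP) lies at the very end of the fingers, on their centre line; the grasp point (between the pads) lies manip.pinch_z behind it (manip.pinch_z is the distance from the TCP to the grasp point, in m); z points along the fingers, y is the direction in which the jaws open and shut (so a half turn about z gives the same grasp; the last joint's range is limited). The gripper opens to 85 mm and grips with 20 to 120 N. Pads are 22 mm wide; open, the fingers measure 114 mm over their backs; the gripper's body (76 mm by 85 mm) begins 54 mm behind the grasp point. The pads swing forward as they close: fully open they stand 13 mm farther back than shut.
Start: joints at [0.105, 0.507, -0.238, 1.5, 0.126, 1.149, -0.155], TCP at [0.625, -0, 0.231] pointing down, gripper open.
Joint ranges: [-3.08, 3.08], [-0.24, 2.05], [-1.43, 1.35], [0, 2.5], [-1.52, 4.66], [0.17, 1.96], [-2.89, 2.89]. Speed limits (rad/s): [2.39, 2.39, 3.14, 3.14, 3.14, 3.14, 3.14].

INTERFACE

Orientations are given as a unit quaternion [w, x, y, z].
In Python, from cell import readout, vision, order, manip gives the robot as it stands.
- The arm moves only by the shell command python3 -m handwheel 'ROWS' [OPENING]. ROWS is JSON, a list that holds one entry, the list of rows, each a list of 4 numbers: the shift along the tool's x, y, z in units of 30 mm (1.0 is 30 mm), then the turn about the tool's z in units of 5 degrees (1.0 is 5 degrees). In form: [[[dx, dy, dz, roll], ...]]. A call has 1 to 5 rows; each row is the pose to reach, as a shift and turn from the pose commanded when the call began, along the tool's axes at that moment; what a row does not reach only later rows make up. A row lasts 1/10 s, in which the tool goes at most 50 mm and 8.59 degrees, less where a joint would pass 70% of its speed; a pose out of reach is approached as far as the arm can. A call with a gripper value outside its range is refused whole. OPENING is the gripper's target within -1 to 1 (fully open at 1, half-way at 0, shut at -1), set as the call begins (- or left out, the last holds). The fingers move at their own pace and stop on an object; the grip force is fixed at half the most. Time passes only in rows, so rows that repeat a pose let the fingers close. It gives the time, the measured TCP pose, the force and the opening at its end, in the units of the state.
- readout.read_state(): the state, without advancing time (a new reading comes with each control period).
- vision.get_image(name): name is "scene" or "side" or "wrist"; returns a dict with "color" (420x560x3 uint8, red, green, blue), "depth" (420x560 float32, m along the optical axis (not along the pixel's ray), 0 where there is no reading), "fov_y" (degrees; the focal length in pixels is half the picture's height over the tangent of half this angle, whatever the lens; pixels are square), "cx", "cy" (the principal point, pixels), "cam_to_world" (4x4, takes a point from camera to world coordinates); the wrist camera has in their place "tool_from_camera" (4x4, takes a point from camera to tool coordinates, whose origin is the TCP and whose axes are the flange's). Camera axes: x right, y down, z forward; pixel columns grow to the right and rows downward; lengths in m; the calibration is good to about 2 mm. A picture is of the moment at which its call begins: read the wrist's pose just before it.
- order.sign_off(): hands the job in, once; it reports no verdict.
The state is a dict: "clock": time; "joints": joint angles; "qvel": joint speeds; "tau": joint torques, N m; "eef_pos": TCP position; "orientation": TCP orientation; "force": force on the tool from outside, world axes, zero at the start; "ft_torque": the same for the moment, N m; "width": finger opening in m.
Only numpy, scipy, OpenCV 4.12 (cv2) and the standard library are available. Lean on these libraries where they do the work, as an engineer would, in place of code of your own. Each camera call takes 0.05 s, during which the arm holds its last target. There are 200 camera calls.

TASK

Make up two orders in the job trays, one after the other. First, in the tray with two long bays, put the oval-lensed frame in one long bay and the clip-on (no temples) in the other; only when both are in, start the second order in the tray with one long bay and two square cells: the rectangular frame in the long bay, and the little spray bottle and the round tin each alone in a square cell (either one). Lay every piece lengthways and roughly centred in its bay or cell, lenses up, bottle and tin upright, set down and not dropped, and leave the lens gauge and the screwdriver where they are.

Things in the scene. Friction and masses are not known exactly. Their poses are not given: they have to be found in the camera images.
- oval_frame_mid (a point): Cream frame with two OVAL lenses, lying lenses up on its folded temples: 136 mm long (x), 42 across the lenses (y), 28 high; 32 g. Point: its middle, 14 mm above its underside. Front slab (rims, lenses) 23 to 28 mm up; lens centres at x = +/-34 mm: grasp across one lens, closing along y (edges flat over 24 mm). Fold below the slab: y -17 to +12. Lies on the turntable.
- rect_frame_mid (a point): Black metal frame with two RECTANGULAR lenses, lying lenses up on its folded temples: 136 mm long (x), 34 across the lenses (y), 28 high; 32 g. Point: its middle, 14 mm above its underside. Front slab 23 to 28 mm up; lens centres at x = +/-34 mm: grasp across one lens, closing along y. Fold below the slab: y -17 to +12. Lies on the turntable.
- clip_on_mid (a point): Tortoiseshell clip-on: two dark oval lenses joined by a brass clip, NO temples, lying on four wire hooks: 110 mm long (x), 34 across the lenses (y), clip top 16 high; 18 g. Point: its middle, 8 mm above its underside. Lens slab 9 to 13 mm up; lens centres at x = +/-32 mm: grasp across one lens, closing along y. Lies on the turntable.
- spray_bottle_mid (a point): Middle of a small upright white lens-spray bottle with a grey cap: round, 28 mm diameter up to 46 mm, cap 21 mm diameter, 70 mm high; point on its axis, 35 mm above its underside. 45 g. Stands on the bench (z = 0).
- pad_tin_mid (a point): Middle of a round aluminium tin of nose pads: 34 mm diameter, 26 mm high; point on its axis, 13 mm above its underside. 40 g. Stands on the bench (z = 0).
- two_bay_tray: Fixed tray, grey floor, white walls, TWO equal long bays. Outer 168 (x) by 178 mm (y); origin: middle of its underside, on the bench. Floor top 4 mm up; walls 4 mm thick, 12 high. A white rib (4 mm thick, top 8 mm up) runs along y at x = 0; bays 78 by 170 mm, long along y, centred at x = +41 and -41 mm, y = 0.
- three_bay_tray: Fixed tray, outside sizes, floor, walls and rib as the other, but ONE long bay and TWO square cells. Long bay 78 by 170 mm, long along y, centred at x = +41 mm, y = 0; a second rib along x at y = 0 parts the other half into two cells, 78 by 83 mm, centred at x = -41 mm, y = +43.5 and -43.5 mm. Origin: middle of its underside.
- turntable: Frosted acrylic turntable, locked (does not turn), disc of 270 mm diameter, top 25 mm above the bench; origin at the middle of its underside. The two frames and the clip-on lie on it in three parallel rows 75 mm apart, long sides alongside, in any order.
- lens_gauge: Bystander: round chrome lens gauge, 50 mm diameter, 14 mm high, with a short foot with three pins along its x; origin at the underside of the dial. Loose.
- screwdriver: Bystander: small screwdriver, blue plastic handle 16 mm thick, 110 mm long in all along its x, lying on the bench; origin at its underside, 45 mm from the handle's end. Loose.

How it is judged:
By the outcome, as a careful person would: the job done as asked, in the order asked, and still so for the second after the job is handed in, with the robot touching nothing.
It also fails if it takes over 115 s, if anything falls off the work surface, if the arm or the gripper's body presses on something with over 40 N, if the wrist force passes 120 N, or if a joint passes its speed limit or range.

## Working session

There is one attempt and no reset: what is moved stays moved. The work goes in short steps, Python scripts to look and compute and a shell command to move; the robot and the scene stay as the last step left them, time stands still between calls to the robot, and variables do not carry over. Pictures are saved under pics/ and viewed, about 12 in all and at most 16, crops included, and the job is handed in when it is done.

```bash
ls; mkdir -p pics
cat > h.py <<'E'
import numpy as np, cv2
from cell import readout, vision, order, manip
def K(d): return d["color"].shape[0]/2/np.tan(np.radians(d["fov_y"])/2)
def save(d,n): cv2.imwrite("pics/"+n+".png",cv2.cvtColor(d["color"],cv2.COLOR_RGB2BGR))
def R(q):
    from scipy.spatial.transform import Rotation as r
    return r.from_quat([q[1],q[2],q[3],q[0]]).as_matrix()
def get(n):
    s=readout.read_state(); d=vision.get_image(n)
    if n=="wrist":
        T=np.eye(4);T[:3,:3]=R(s["orientation"]);T[:3,3]=s["eef_pos"]; d["T"]=T@np.array(d["tool_from_camera"])
    else: d["T"]=np.array(d["cam_to_world"])
    return d
def ray(d,u,v):
    f=K(d); r=d["T"][:3,:3]@np.array([(u-d["cx"])/f,(v-d["cy"])/f,1.]); return d["T"][:3,3],r
def onz(d,u,v,z):
    o,r=ray(d,u,v); return o+r*(z-o[2])/r[2]
def cloud(d):
    f=K(d); z=d["depth"]; v,u=np.mgrid[:z.shape[0],:z.shape[1]]
    p=np.stack([(u-d["cx"])/f*z,(v-d["cy"])/f*z,z],-1)@d["T"][:3,:3].T+d["T"][:3,3]
    p[z<=0]=np.nan; return p
E
python3 - <<'E'
from h import *
print(manip.pinch_z, readout.read_state())
for n in("scene","side","wrist"):
    d=get(n); save(d,n+"0"); print(n,d["fov_y"],d["cx"],d["cy"],d["T"].round(3).tolist(),(d["depth"]>0).mean())
E
```

```text
pics
0.0187 {'clock': 0.0, 'joints': array([ 0.10550556,  0.50836982, -0.23751556,  1.5011335 ,  0.1256902 ,
        1.14889383, -0.15480581]), 'qvel': array([-1.44878754e-03,  9.40053272e-04, -2.73722514e-05, -3.56189276e-05,
       -6.59466195e-04,  7.00606659e-04,  7.22812932e-04]), 'tau': array([ 1.19726570e-03, -6.20588279e+01, -2.18696728e+00, -2.49655455e+01,
        1.23123583e-02,  1.21321963e-02,  2.04169703e-05]), 'eef_pos': array([ 6.24497673e-01, -8.31865742e-05,  2.30409255e-01]), 'orientation': array([-6.33332065e-04,  7.07108634e-01,  7.07104345e-01, -6.51078370e-04]), 'force': array([ 0.64972648, -0.28885533, -0.55869941]), 'ft_torque': array([ 0.02339638,  0.01923131, -0.01094177]), 'width': 0.08494286330777247}
scene 46.36979997745587 280.55114399093924 210.61128260863083 [[0.383, 0.517, -0.766, 1.482], [0.924, -0.221, 0.313, -0.362], [-0.007, -0.827, -0.562, 0.673], [0.0, 0.0, 0.0, 1.0]] 0.9942304421768707
side 44.50872527254949 277.65643781581895 207.5709558306505 [[0.85, -0.403, 0.339, 0.28], [-0.527, -0.661, 0.535, -0.518], [0.008, -0.633, -0.774, 0.843], [0.0, 0.0, 0.0, 1.0]] 0.9960586734693877
wrist 60.506453023931 282.96545567889547 206.72239271769232 [[1.0, 0.001, -0.002, 0.623], [0.001, -0.957, -0.291, 0.074], [-0.002, 0.291, -0.957, 0.373], [0.0, 0.0, 0.0, 1.0]] 0.996156462585034
```

View pics/scene0.png

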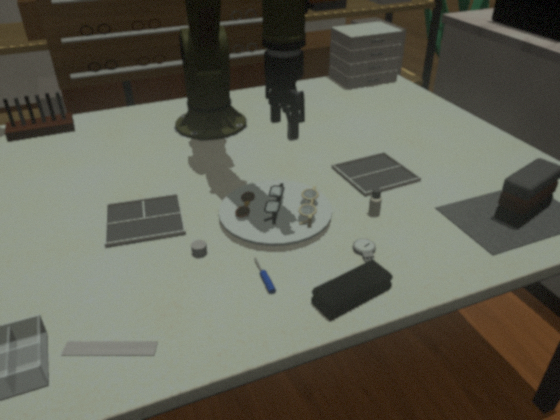

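View pics/side0.png

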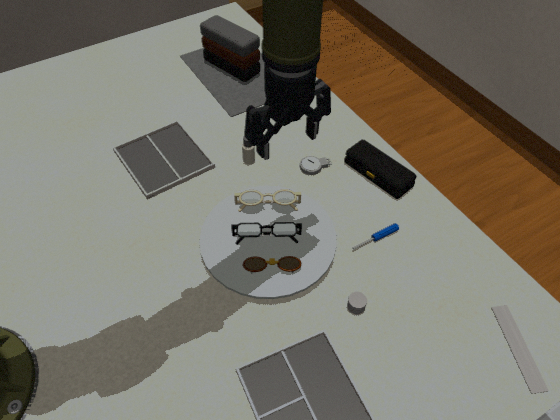

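View pics/wrist0.png

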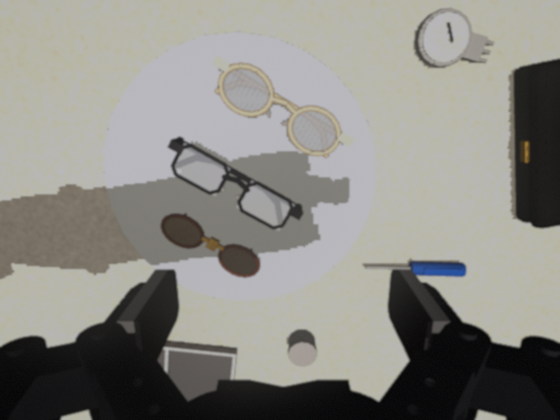

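The pictures show:
- **Turntable (wrist view):** oval frame lenses at about (246,90) and (314,130), rectangular frame at (199,168) and (266,204), clip-on at (183,231) and (239,260).
- **Two-bay tray:** on the +y side, side view (163,160).
- **Three-bay tray:** on the −y side, scene view (145,218).
- **Small items:** bottle at side (249,152), tin at side (357,301).

Next I'll measure these.

Run:
```python
from h import *
D={n:get(n) for n in("scene","side","wrist")}
C={n:cloud(d) for n,d in D.items()}
w=D["wrist"]
def tri(a,b):
    A=[];B=[]
    (o1,r1),(o2,r2)=a,b
    s=np.linalg.lstsq(np.stack([r1,-r2],1),o2-o1,rcond=None)[0]
    p,q=o1+s[0]*r1,o2+s[1]*r2; return ((p+q)/2).round(4),round(np.linalg.norm(p-q),4)
W={"oval":((246,90),(314,130)),"rect":((199,168),(266,204)),"clip":((183,231),(239,260))}
S={"oval":((250,199),(285,199)),"rect":((249,230),(285,229)),"clip":((256,264),(290,264))}
Z={"oval":.051,"rect":.051,"clip":.036}
for k in W:
    P=[onz(w,*p,Z[k])[:2] for p in W[k]]; d=P[1]-P[0]
    print(k,np.round(P,4).tolist(),"sep",np.linalg.norm(d).round(4),"ang",np.degrees(np.arctan2(d[1],d[0])).round(1),"tri",[tri(ray(w,*a),ray(D["side"],*b)) for a,b in zip(W[k],S[k])])
# cloud components on the turntable
c=C["wrist"]; print("table z",np.nanmedian(c[20:30,230:320,2]), "disc z",np.nanmedian(c[60:80,150:200,2]))
m=((c[...,2]>.030)&(c[...,2]<.065)).astype(np.uint8); m[275:]=0
n,l,st,ce=cv2.connectedComponentsWithStats(cv2.morphologyEx(m,cv2.MORPH_CLOSE,np.ones((5,5))))
for i in range(1,n):
    if st[i,4]>200:
        q=c[(l==i)&(m>0)]; r=cv2.minAreaRect(q[:,:2].astype(np.float32)*1000); print(ce[i].round(),st[i,4],r,np.percentile(q[:,2],[5,50,95]).round(4))
# trays & small things by colour/height in side, scene
for n,boxes in {"side":{"two":(110,120,218,205),"three":(230,330,380,420)},"scene":{"two":(325,150,425,195),"three":(98,190,190,248)}}.items():
    img=cv2.cvtColor(D[n]["color"],cv2.COLOR_RGB2GRAY)
    for b,(x0,y0,x1,y1) in boxes.items():
        g=np.zeros_like(img); g[y0:y1,x0:x1]=img[y0:y1,x0:x1]<110
        g=cv2.morphologyEx(g,cv2.MORPH_CLOSE,np.ones((7,7))); k,l,st,ce=cv2.connectedComponentsWithStats(g); i=1+st[1:,4].argmax()
        v,u=np.nonzero(l==i); P=np.array([onz(D[n],a,e,.004)[:2] for a,e in zip(u,v)],np.float32)*1000
        print(n,b,st[i],cv2.minAreaRect(P),"floor z",np.nanmedian(C[n][l==i][:,2]).round(4))
for n,boxes in {"side":{"bottle":(235,130,262,170),"tin":(342,288,372,318)},"scene":{"bottle":(365,185,385,218),"tin":(188,238,212,258)}}.items():
    for b,(x0,y0,x1,y1) in boxes.items():
        q=C[n][y0:y1,x0:x1].reshape(-1,3); q=q[(q[:,2]>.008)&(q[:,2]<.09)]; 
        print(n,b,len(q),cv2.minEnclosingCircle(q[:,:2].astype(np.float32)*1000),q[:,2].max().round(4),[ (q[:,:2][q[:,2]>q[:,2].max()-.006]).mean(0).round(4)])
```

```text
oval [[0.5915, 0.0803], [0.6504, 0.0469]] sep 0.0677 ang -29.6 tri [(array([0.5915, 0.0801, 0.0474]), np.float64(0.0008)), (array([0.6524, 0.0456, 0.0444]), np.float64(0.0033))]
rect [[0.5469, 0.013], [0.6073, -0.021]] sep 0.0693 ang -29.4 tri [(array([0.5485, 0.0118, 0.0506]), np.float64(0.0039)), (array([ 0.6089, -0.0223,  0.0499]), np.float64(0.004))]
clip [[0.523, -0.0537], [0.578, -0.0854]] sep 0.0634 ang -30.0 tri [(array([ 0.525 , -0.0545,  0.0368]), np.float64(0.004)), (array([ 0.5796, -0.0869,  0.035 ]), np.float64(0.0039))]
table z 6.050102205734653e-05 disc z 0.025067743613919252
[277. 108.] 5056 ((619.9511108398438, 63.32736587524414), (41.68726348876953, 135.8383331298828), 60.09635543823242) [0.0502 0.0519 0.0537]
[544. 144.] 5029 ((868.3040161132812, 27.703941345214844), (25.00598907470703, 156.0667724609375), 11.12656307220459) [0.032  0.0391 0.0409]
[230. 185.] 4342 ((576.2745971679688, -5.125236511230469), (34.73019027709961, 135.8806610107422), 59.789058685302734) [0.0494 0.0516 0.0532]
[208. 244.] 2404 ((549.5169067382812, -68.66299438476562), (34.35700988769531, 
[... 423 characters left out ...]
03125, 318.5729675292969), (185.8235321044922, 186.48182678222656), 3.1783599853515625) floor z 0.0024
scene three [ 105  195   81   53 3174] ((474.4890441894531, -300.34027099609375), (175.8238983154297, 181.69766235351562), 82.7143325805664) floor z 0.0025
side bottle 256 ((663.4818725585938, 215.65061950683594), 14.071739196777344) 0.0743 [array([0.6579, 0.2156])]
side tin 333 ((646.1381225585938, -209.73220825195312), 17.612071990966797) 0.0324 [array([ 0.6458, -0.2105])]
scene bottle 289 ((629.5230712890625, 248.49888610839844), 64.21670532226562) 0.0706 [array([0.666 , 0.2138])]
scene tin 203 ((646.89111328125, -212.4820098876953), 18.405290603637695) 0.0277 [array([ 0.6478, -0.2121])]
```

```bash
cat >> h.py <<'E'
def go(x,y,z,yaw):
    "units to reach (x,y,z mm; yaw of tool x, deg) from the measured pose"
    s=readout.read_state(); M=R(s["orientation"]); p=np.array(s["eef_pos"])*1000
    y0=np.degrees(np.arctan2(M[1,0],M[0,0])); d=M.T@(np.array([x,y,z])-p)/30
    print("at",p.round(1),"yaw",y0.round(1),"w",round(s["width"]*1000,1),"F",np.round(s["force"],1),"t",round(s["clock"],2),"->",d.round(2),"roll",round(-((yaw-y0+180)%360-180)/5,2))
E
python3 -m handwheel '[[[0.9,-0.4,0.7,-1.5],[1.8,-0.8,1.4,-3],[2.68,-1.13,2,-4.5],[2.68,-1.13,2,-6],[2.68,-1.13,2,-6]]]' 0.4
python3 -m handwheel '[[[0,0,0.6,-1.5],[0,0,1.2,-3],[0,0,1.8,-4.5],[0,0,1.8,-6],[0,0,1.8,-6]]]'
python3 - <<'E'
from h import *
go(590.6,80.3,30,150); d=get("wrist"); save(d,"w1")
c=cloud(d); m=((c[...,2]>.042)&(c[...,2]<.058)).astype(np.uint8)
n,l,st,ce=cv2.connectedComponentsWithStats(cv2.morphologyEx(m,cv2.MORPH_CLOSE,np.ones((7,7))))
for i in range(1,n):
    if st[i,4]>500: q=c[(l==i)&(m>0)]; print(st[i],cv2.minAreaRect(q[:,:2].astype(np.float32)*1000),np.median(q[:,2]))
E
```

```text
clock: 0.8
eef_pos: [0.5906, 0.0811, 0.1708]
orientation: [-0.001, 0.498, 0.867, -0.0]
force: [0.2, -0.3, 0.6]
width: 0.0601
clock: 1.3
eef_pos: [0.5915, 0.0791, 0.1169]
orientation: [-0.0, 0.261, 0.965, -0.0]
force: [0.1, 0.9, -0.1]
width: 0.0598
at [591.5  79.1 116.9] yaw 149.8 w 59.8 F [ 0.1  0.9 -0.1] t 1.3 -> [0.04 0.02 2.9 ] roll -0.04
[ 121  162   62  152 5437] ((560.4620361328125, 3.9819412231445312), (34.34276580810547, 99.09021759033203), 59.80269241333008) 0.05162724216968931
[ 251  167   68  198 8100] ((620.2869262695312, 62.99888610839844), (41.3716926574707, 136.62496948242188), 60.11619567871094) 0.05181117120206577
[ 509  187   51   45 1120] ((659.6869506835938, 216.44920349121094), (21.525428771972656, 27.33531951904297), 36.575767517089844) 0.04814543526836493
```

View pics/w1.png

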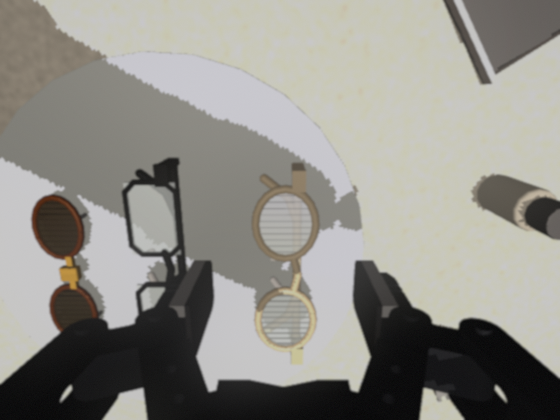

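The close view agrees: oval frame centred at (620,63), upper lens at pixel (285,222) between the fingers. Descend and grip.

```bash
python3 -m handwheel '[[[0,0,1.2,0],[0,0,2.2,0],[0,0,2.7,0],[0.04,0.02,2.9,0],[0.04,0.02,2.9,0]]]'
python3 -m handwheel '[[[0,0,0,0],[0,0,0,0],[0,0,0,0],[0,0,0,0],[0,0,0,0]]]' -1
python3 -m handwheel '[[[0,0,0,0],[0,0,-0.5,0],[0,0,-1,0],[0,0,-1.5,0],[0,0,-1.5,0]]]'
python3 - <<'E'
from h import *
go(541,357,130,93); d=get("wrist"); save(d,"w2")
c=cloud(d); m=((c[...,2]>.075)&(c[...,2]<.105)).astype(np.uint8); m[380:]=0
n,l,st,ce=cv2.connectedComponentsWithStats(cv2.morphologyEx(m,cv2.MORPH_CLOSE,np.ones((7,7))))
for i in range(1,n):
    if st[i,4]>500: q=c[(l==i)&(m>0)]; print(st[i],cv2.minAreaRect(q[:,:2].astype(np.float32)*1000),np.percentile(q[:,2],[5,50,95]))
E
```

```text
clock: 1.85
eef_pos: [0.5905, 0.0816, 0.0303]
orientation: [-0.0, 0.26, 0.966, -0.0]
force: [0.0, -0.1, 0.6]
width: 0.0599
clock: 2.35
eef_pos: [0.5913, 0.0817, 0.0318]
orientation: [0.001, 0.259, 0.966, 0.0]
force: [-1.5, -1.4, 7.1]
width: 0.0404
clock: 2.85
eef_pos: [0.5919, 0.0818, 0.0776]
orientation: [0.002, 0.259, 0.966, 0.001]
force: [0.9, 0.2, 0.0]
width: 0.0405
at [591.9  81.8  77.6] yaw 150.0 w 40.5 F [0.9 0.2 0. ] t 2.85 -> [ 6.06  7.1  -1.75] roll 11.39
[  190   202   186   178 13626] ((601.9561157226562, 85.42433166503906), (82.38429260253906, 58.404632568359375), 0.49482792615890503) [0.0840532  0.09747889 0.10021998]
```

View pics/w2.png

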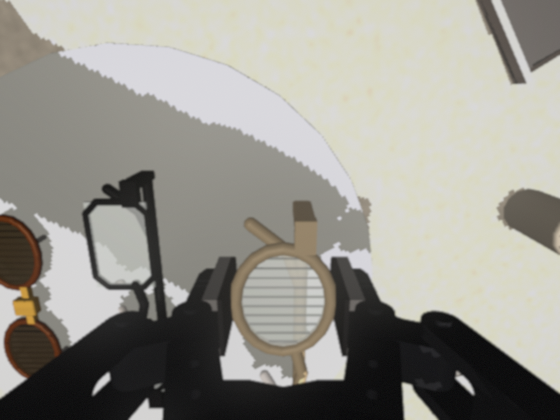

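```bash
python3 -m handwheel '[[[0.6,0.7,-1.2,0.5],[1.6,1.9,-1.75,2],[2.6,3.1,-1.75,3.5],[3.6,4.2,-1.75,5],[4.5,5.2,-1.75,6.5]]]'
python3 - <<'E'
from h import *
go(541,357,130,93)
E
```

```text
clock: 3.4
eef_pos: [0.5505, 0.2861, 0.1271]
orientation: [-0.0, 0.521, 0.854, -0.0]
force: [-0.1, 0.1, -0.3]
width: 0.0402
at [550.5 286.1 127.1] yaw 117.2 w 40.2 F [-0.1  0.1 -0.3] t 3.4 -> [ 2.24  0.8  -0.09] roll 4.84
```

```bash
python3 -m handwheel '[[[0.8,0.3,0,1.5],[1.6,0.6,0,3],[2.1,0.8,0,4.4],[2.1,0.8,0,4.8],[2.1,0.8,0,4.8]]]'
python3 - <<'E'
from h import *
go(541,357,60,93); d=get("wrist"); save(d,"w3")
c=cloud(d)
for n in("side","scene"):
    d2=get(n); p=cloud(d2); g=cv2.cvtColor(d2["color"],cv2.COLOR_RGB2GRAY)
    save(d2,n+"3")
g=cv2.cvtColor(d["color"],cv2.COLOR_RGB2GRAY)
m=((c[...,2]<.03)&(c[...,2]>-.01)&(c[...,1]<.45)&(c[...,1]>.2)&(g<120)).astype(np.uint8)
n,l,st,ce=cv2.connectedComponentsWithStats(m)
for i in range(1,n):
    if st[i,4]>800: q=c[l==i]; print(st[i],cv2.minAreaRect(q[:,:2].astype(np.float32)*1000),np.median(q[:,2]).round(4),q[:,:2].min(0),q[:,:2].max(0))
m=((c[...,2]<.016)&(c[...,2]>.0095)&(c[...,1]>.15)).astype(np.uint8); q=c[m>0]; print("walls",len(q),cv2.minAreaRect(q[:,:2].astype(np.float32)*1000))
E
```

```text
clock: 3.9
eef_pos: [0.5434, 0.3503, 0.1269]
orientation: [0.0, 0.685, 0.729, -0.001]
force: [-0.3, -0.8, 0.1]
width: 0.0403
at [543.4 350.3 126.9] yaw 93.6 w 40.3 F [-0.3 -0.8  0.1] t 3.9 -> [ 0.23 -0.07  2.23] roll 0.12
[ 106  118  118  204 7888] ((456.7560119628906, 320.162841796875), (79.229248046875, 168.55984497070312), 2.8358047008514404) 0.0041 [0.41317167 0.23457263] [0.49706796 0.40238928]
[ 226  146  104  125 6902] ((538.0316162109375, 339.5313720703125), (78.45612335205078, 100.96794128417969), 3.099428653717041) 0.004 [0.49777626 0.28731768] [0.57929264 0.38972452]
walls 3706 ((497.72491455078125, 322.7276611328125), (168.724365234375, 178.7421417236328), 2.977458953857422)
```

View pics/w3.png

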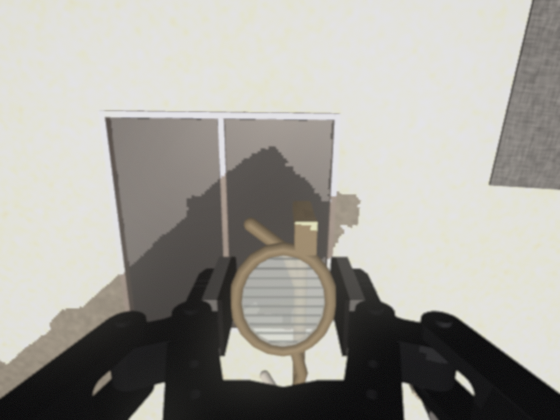

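```bash
python3 -m handwheel '[[[0.28,-0.2,0.5,0.12],[0.28,-0.22,1.5,0.12],[0.28,-0.22,2.4,0.12],[0.28,-0.22,2.9,0.12],[0.28,-0.22,2.9,0.12]]]'
python3 - <<'E'
from h import *
go(536.8,358.8,11,93)
E
```

```text
clock: 4.55
eef_pos: [0.5359, 0.3571, 0.0387]
orientation: [-0.0, 0.689, 0.725, -0.002]
force: [-0.2, -0.2, 1.2]
width: 0.0402
at [535.9 357.1  38.7] yaw 92.9 w 40.2 F [-0.2 -0.2  1.2] t 4.55 -> [0.06 0.04 0.92] roll -0.03
```

```bash
python3 -m handwheel '[[[0.04,0.04,0.4,0],[0.05,0.04,0.65,0],[0.05,0.04,0.8,0],[0.05,0.04,0.85,0],[0.05,0.04,0.85,0]]]'
python3 -m handwheel '[[[0,0,0.03,0],[0,0,0.05,0],[0,0,0.05,0]]]'
python3 - <<'E'
from h import *
go(536.8,358.8,11,93); save(get("side"),"s4")
E
```

```text
clock: 5.05
eef_pos: [0.5377, 0.3606, 0.0154]
orientation: [0.0, 0.689, 0.725, 0.0]
force: [0.2, -0.0, -0.4]
width: 0.0403
clock: 5.35
eef_pos: [0.5377, 0.3607, 0.014]
orientation: [0.0, 0.689, 0.725, 0.0]
force: [-1.5, -0.1, -1.1]
width: 0.0403
at [537.7 360.7  14. ] yaw 92.9 w 40.3 F [-1.5 -0.1 -1.1] t 5.35 -> [-0.06 -0.03  0.1 ] roll -0.02
```

```bash
python3 -m handwheel '[[[0,0,0.04,0],[0,0,0.07,0],[0,0,0.07,0]]]'
python3 -m handwheel '[[[0,0,0.02,0],[0,0,0.03,0],[0,0,0.03,0]]]'
python3 - <<'E'
from h import *
for n in("wrist",):
    d=get(n); c=cloud(d)
    m=((c[...,2]<.06)&(c[...,2]>.026)); m[:, :200]=0; m[:,400:]=0; m[360:]=0; print(np.percentile(c[m][:,2],[5,25,50,75,95]).round(4)); save(d,"w5")
go(536.8,358.8,11,93)
E
```

```text
clock: 5.7
eef_pos: [0.5376, 0.3605, 0.0115]
orientation: [-0.0, 0.689, 0.725, -0.0]
force: [0.6, 0.7, -0.2]
width: 0.0402
clock: 6.0
eef_pos: [0.5377, 0.3606, 0.0109]
orientation: [0.0, 0.689, 0.725, 0.0]
force: [-0.2, -0.4, 2.1]
width: 0.0405
[0.0296 0.0305 0.0314 0.0339 0.0528]
at [537.7 360.6  10.9] yaw 92.9 w 40.2 F [-0.3 -0.2  2.7] t 6.05 -> [-0.06 -0.03 -0.  ] roll -0.02
```

Slab top at 31–32 mm (expected 32) and the force is rising, so the frame is down. Release and lift.

```bash
python3 -m handwheel '[[[0,0,0,0],[0,0,0,0],[0,0,0,0],[0,0,0,0],[0,0,-0.3,0]]]' 0.12
python3 -m handwheel '[[[0,0,-0.6,0],[0,0,-1.4,0],[0,0,-2.4,0],[0,0,-3.6,0],[0,0,-3.6,0]]]'
python3 - <<'E'
from h import *
go(549.5-32*.866,-68.7+16,120,150); d=get("wrist"); c=cloud(d); save(d,"w6")
m=((c[...,2]>.024)&(c[...,2]<.045)&(c[...,1]>.2)&(c[...,0]<.6)).astype(np.uint8); m[370:]=0
n,l,st,ce=cv2.connectedComponentsWithStats(cv2.morphologyEx(m,cv2.MORPH_CLOSE,np.ones((7,7))))
for i in range(1,n):
    if st[i,4]>500: q=c[(l==i)&(m>0)]; print(st[i],cv2.minAreaRect(q[:,:2].astype(np.float32)*1000),np.median(q[:,2]))
E
```

```text
clock: 6.55
eef_pos: [0.5369, 0.3601, 0.0189]
orientation: [-0.0, 0.689, 0.725, -0.001]
force: [0.1, -0.5, -0.1]
width: 0.048
clock: 7.05
eef_pos: [0.54, 0.3625, 0.1338]
orientation: [0.001, 0.689, 0.725, 0.005]
force: [0.8, -0.6, -0.0]
width: 0.0481
at [540.  362.5 133.8] yaw 92.9 w 48.1 F [ 0.8 -0.6 -0. ] t 7.05 -> [-13.8   -1.31   0.38] roll -11.42
[ 249  163   58  172 6063] ((537.1838989257812, 325.2433166503906), (41.08009719848633, 135.74131774902344), 2.641324281692505) 0.030810837702045277
```

View pics/w6.png

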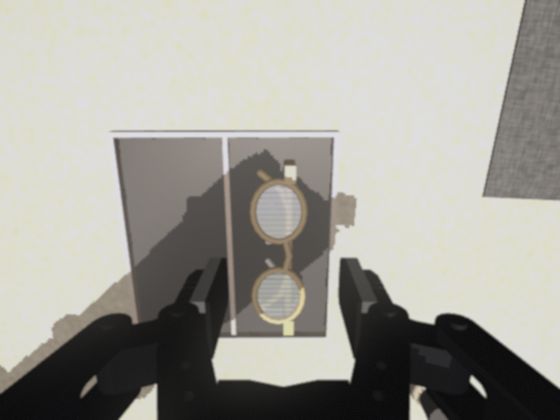

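Oval frame at (537,325), against the bay centre (538.6,324.8): good. Now the clip-on.

```bash
python3 -m handwheel '[[[-1.5,-0.1,0,-1],[-3,-0.3,0,-2],[-4.5,-0.4,0,-3.3],[-6,-0.5,0,-4.6],[-7.5,-0.7,0,-6]]]'
python3 - <<'E'
from h import *
go(521.8,-52.7,120,150)
E
```

```text
clock: 7.6
eef_pos: [0.5275, 0.1329, 0.1272]
orientation: [-0.0, 0.476, 0.88, -0.0]
force: [0.5, -1.6, -0.3]
width: 0.048
at [527.5 132.9 127.2] yaw 123.2 w 48.0 F [ 0.5 -1.6 -0.3] t 7.6 -> [-5.07 -3.54  0.24] roll -5.37
```

```bash
python3 -m handwheel '[[[-1.3,-0.9,0,-1.3],[-2.6,-1.8,0.1,-2.7],[-3.9,-2.7,0.2,-4],[-5.07,-3.54,0.24,-5.37],[-5.07,-3.54,0.24,-5.37]]]'
python3 - <<'E'
from h import *
d=get("wrist"); c=cloud(d); save(d,"w7")
m=((c[...,2]>.030)&(c[...,2]<.06)&(c[...,1]<.1)).astype(np.uint8); m[380:]=0
n,l,st,ce=cv2.connectedComponentsWithStats(cv2.morphologyEx(m,cv2.MORPH_CLOSE,np.ones((5,5))))
for i in range(1,n):
    if st[i,4]>500: q=c[(l==i)&(m>0)]; print(st[i],cv2.minAreaRect(q[:,:2].astype(np.float32)*1000),np.median(q[:,2]))
go(521.8,-52.7,28,150)
E
```

```text
clock: 8.1
eef_pos: [0.5197, -0.0593, 0.1192]
orientation: [-0.001, 0.264, 0.964, -0.002]
force: [-0.3, 0.2, 0.3]
width: 0.0476
[ 375  145   64  177 7093] ((567.524169921875, 0.0787506103515625), (34.601959228515625, 115.40679168701172), 60.23093032836914) 0.051565701520080484
[ 268  182   52  148 5162] ((549.1449584960938, -69.28168487548828), (33.90581512451172, 109.10685729980469), 59.968570709228516) 0.03711561214178416
at [520.3 -55.  119.6] yaw 149.3 w 47.9 F [-0.5  1.3  0.6] t 8.15 -> [-0.01  0.1   3.05] roll -0.13
```

```bash
python3 -m handwheel '[[[0,0.03,1,0],[0,0.05,1.8,0],[0,0.05,2.3,0],[0,0.05,2.6,0],[0,0.05,2.6,0]]]'
python3 -m handwheel '[[[0,0,0.15,0],[0,0,0.15,0]]]'
python3 - <<'E'
from h import *
go(521.4,-53.3,28.5,150)
E
```

```text
clock: 8.65
eef_pos: [0.5216, -0.048, 0.0416]
orientation: [-0.001, 0.26, 0.966, 0.0]
force: [0.8, -0.4, -0.3]
width: 0.0478
clock: 8.85
eef_pos: [0.5225, -0.049, 0.0383]
orientation: [0.0, 0.261, 0.965, 0.0]
force: [-0.3, 0.9, 0.2]
width: 0.048
at [522.5 -49.   38.3] yaw 149.8 w 48.0 F [-0.3  0.9  0.2] t 8.85 -> [-0.04 -0.14  0.33] roll -0.05
```

```bash
python3 -m handwheel '[[[-0.04,-0.12,0.1,0],[-0.04,-0.12,0.3,0],[-0.04,-0.12,0.32,0],[-0.04,-0.12,0.32,0]]]'
python3 -m handwheel '[[[0,0,0,0],[0,0,0,0],[0,0,0,0],[0,0,0,0],[0,0,0,0]]]' -1
python3 - <<'E'
from h import *
go(521.4,-53.3,28.5,150)
E
python3 -m handwheel '[[[0,0,-0.3,0],[0,0,-0.8,0],[0,0,-1.4,0],[0,0,-2.5,0],[0,0,-3,0]]]'
python3 - <<'E'
from h import *
d=get("wrist"); c=cloud(d); save(d,"w8")
go(454.9,352.6,110,93)
E
```

```text
clock: 9.25
eef_pos: [0.5213, -0.053, 0.0283]
orientation: [-0.0, 0.261, 0.965, -0.0]
force: [0.3, -0.2, 0.1]
width: 0.0476
clock: 9.75
eef_pos: [0.5216, -0.053, 0.0286]
orientation: [0.0, 0.261, 0.965, 0.0]
force: [-0.6, -0.0, 2.5]
width: 0.0315
at [521.6 -53.   28.6] yaw 149.7 w 31.5 F [-0.6 -0.   2.5] t 9.75 -> [ 0.   -0.01  0.  ] roll -0.05
clock: 10.25
eef_pos: [0.5222, -0.0527, 0.1211]
orientation: [0.001, 0.261, 0.965, 0.0]
force: [0.7, 0.4, 0.7]
width: 0.0313
at [523.1 -52.7 122.6] yaw 149.8 w 31.6 F [0.5 0.3 0.8] t 10.3 -> [ 8.77 10.53  0.4 ] roll 11.35
```

View pics/w8.png

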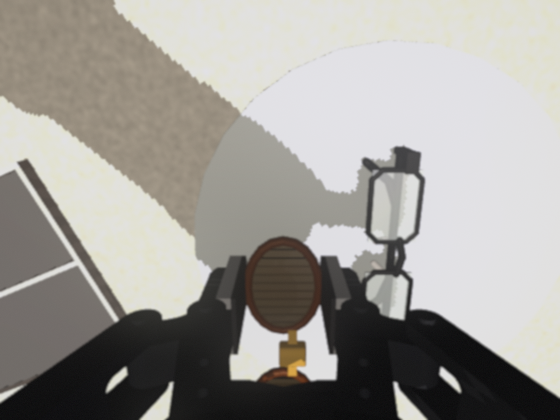

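The clip-on is held squarely across one lens, at pixel (284,285). Carry it over.

```bash
python3 -m handwheel '[[[0.9,1.1,0,1],[1.9,2.3,0,2],[2.9,3.5,0,3.3],[3.9,4.7,0,4.6],[4.9,5.9,0,6]]]'
python3 - <<'E'
from h import *
go(454.9,352.6,110,93)
E
```

```text
clock: 10.8
eef_pos: [0.4829, 0.1755, 0.1184]
orientation: [-0.0, 0.504, 0.864, -0.0]
force: [-0.3, 0.0, -0.7]
width: 0.0317
at [482.9 175.5 118.4] yaw 119.5 w 31.7 F [-0.3  0.  -0.7] t 10.8 -> [5.6  2.09 0.28] roll 5.29
```

```bash
python3 -m handwheel '[[[1.4,0.5,0,1.3],[2.8,1,0,2.6],[4.2,1.6,0,4],[5.5,2.0,0.2,5.3],[5.5,2.0,0.2,5.3]]]'
python3 -m handwheel '[[[0,0,0.8,0],[0,0,1.4,0],[0,0,1.6,0],[0,0,1.6,0]]]'
python3 - <<'E'
from h import *
go(455.1,352.6,8,93)
d=get("wrist"); c=cloud(d)
m=((c[...,2]<.016)&(c[...,2]>.0095)&(c[...,1]>.15)).astype(np.uint8); q=c[m>0]; print("walls",len(q),cv2.minAreaRect(q[:,:2].astype(np.float32)*1000))
E
```

```text
clock: 11.3
eef_pos: [0.4499, 0.3547, 0.1119]
orientation: [-0.002, 0.684, 0.729, 0.001]
force: [-1.1, -0.6, -0.2]
width: 0.0314
clock: 11.7
eef_pos: [0.4534, 0.3462, 0.0637]
orientation: [-0.0, 0.687, 0.727, -0.001]
force: [0.7, -0.1, 0.0]
width: 0.0314
at [453.4 346.2  63.7] yaw 93.3 w 31.4 F [ 0.7 -0.1  0. ] t 11.7 -> [0.21 0.07 1.86] roll 0.05
walls 6233 ((498.4091796875, 322.6429138183594), (168.861083984375, 179.13601684570312), 2.982285261154175)
```

```bash
python3 -m handwheel '[[[0.2,0.07,0.6,0],[0.2,0.07,1.2,0],[0.2,0.07,1.6,0],[0.2,0.07,1.75,0],[0.2,0.07,1.75,0]]]'
python3 -m handwheel '[[[0,0,0.03,0],[0,0,0.05,0],[0,0,0.05,0]]]'
python3 - <<'E'
from h import *
go(455.1,352.6,8,93)
E
```

```text
clock: 12.25
eef_pos: [0.4557, 0.3529, 0.012]
orientation: [-0.0, 0.687, 0.727, -0.0]
force: [-0.6, -0.0, -0.1]
width: 0.0315
clock: 12.55
eef_pos: [0.4559, 0.3533, 0.011]
orientation: [0.0, 0.687, 0.727, 0.0]
force: [1.3, 0.1, -0.2]
width: 0.0317
at [455.9 353.3  11. ] yaw 93.2 w 31.7 F [ 1.3  0.1 -0.2] t 12.55 -> [-0.02 -0.03  0.1 ] roll 0.05
```

```bash
python3 -m handwheel '[[[0,0,0.06,0],[0,0,0.08,0],[0,0,0.08,0]]]'
python3 -m handwheel '[[[0,0,0.03,0],[0,0,0.03,0],[0,0,0.03,0]]]'
python3 - <<'E'
from h import *
go(455.1,352.6,8,93)
E
```

```text
clock: 12.85
eef_pos: [0.4556, 0.3531, 0.008]
orientation: [-0.0, 0.687, 0.727, -0.0]
force: [-0.4, 0.3, -0.8]
width: 0.0318
clock: 13.15
eef_pos: [0.4557, 0.3532, 0.0075]
orientation: [0.0, 0.687, 0.727, 0.0]
force: [-1.0, -0.1, 4.0]
width: 0.0314
at [455.7 353.2   7.5] yaw 93.2 w 31.4 F [-1.  -0.1  4. ] t 13.15 -> [-0.02 -0.02 -0.02] roll 0.05
```

Contact at 4 N and 7.5 mm, as expected. Release.

```bash
python3 -m handwheel '[[[0,0,0,0],[0,0,0,0],[0,0,0,0],[0,0,0,0],[0,0,-0.3,0]]]' -0.05
python3 -m handwheel '[[[0,0,-0.6,0],[0,0,-1.4,0],[0,0,-2.4,0],[0,0,-3.6,0],[0,0,-3.6,0]]]'
python3 - <<'E'
from h import *
go(576.0-29.4,-5.3+17,110,150); d=get("wrist"); c=cloud(d); save(d,"w9")
for lo,hi,x0,x1 in((.010,.022,.42,.494),(.024,.045,.503,.578)):
  q=c[(c[...,2]>lo)&(c[...,2]<hi)&(c[...,1]>.238)&(c[...,1]<.403)&(c[...,0]<x1)&(c[...,0]>x0)]; print(len(q),cv2.minAreaRect(q[:,:2].astype(np.float32)*1000),np.median(q[:,2]))
E
```

```text
clock: 13.65
eef_pos: [0.455, 0.3526, 0.0154]
orientation: [-0.0, 0.687, 0.727, -0.001]
force: [0.1, -0.2, 0.2]
width: 0.0408
clock: 14.15
eef_pos: [0.4577, 0.355, 0.1295]
orientation: [0.001, 0.687, 0.727, 0.004]
force: [0.8, 0.5, 0.4]
width: 0.0407
at [457.7 355.  129.5] yaw 93.2 w 40.7 F [0.8 0.5 0.4] t 14.15 -> [-11.6    2.31   0.61] roll -11.35
4114 ((457.1805419921875, 306.0675964355469), (135.39620971679688, 72.37643432617188), 89.4206314086914) 0.01613301365009792
5157 ((538.9867553710938, 332.1138610839844), (41.35261535644531, 121.30155944824219), 7.53483772277832) 0.03077671928541023
```

View pics/w9.png

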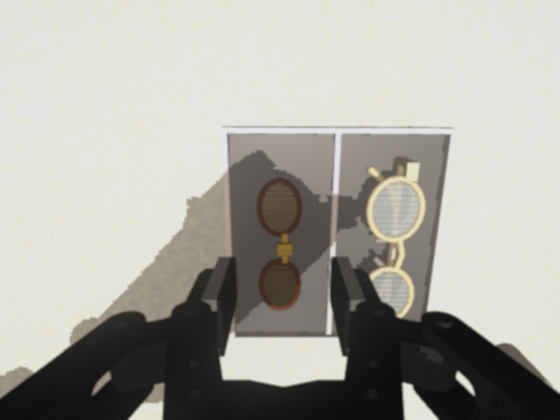

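Both order‑1 pieces lie centred in their bays: clip-on at pixel (281,245), oval frame at (395,245). Now the rectangular frame.

```bash
python3 -m handwheel '[[[-1.5,0.3,0,-1],[-3,0.6,0,-2],[-4.5,0.9,0,-3.3],[-6,1.2,0,-4.6],[-7.5,1.5,0,-6]]]' 0.13
python3 - <<'E'
from h import *
go(546.6,11.9,110,150)
E
```

```text
clock: 14.7
eef_pos: [0.513, 0.1291, 0.1237]
orientation: [-0.0, 0.473, 0.881, -0.0]
force: [1.0, -0.0, 0.1]
width: 0.0482
at [513.  129.1 123.7] yaw 123.5 w 48.2 F [ 1.  -0.   0.1] t 14.7 -> [-3.88 -1.23  0.46] roll -5.29
```

```bash
python3 -m handwheel '[[[-1.3,-0.4,0,-1.3],[-2.6,-0.8,0.1,-2.7],[-3.88,-1.2,0.3,-4],[-3.88,-1.23,0.46,-5.29],[-3.88,-1.23,0.46,-5.29]]]'
python3 - <<'E'
from h import *
d=get("wrist"); c=cloud(d); save(d,"w10")
m=((c[...,2]>.030)&(c[...,2]<.06)&(c[...,1]<.1)).astype(np.uint8); m[380:]=0
n,l,st,ce=cv2.connectedComponentsWithStats(cv2.morphologyEx(m,cv2.MORPH_CLOSE,np.ones((5,5))))
for i in range(1,n):
    if st[i,4]>500: q=c[(l==i)&(m>0)]; print(st[i],cv2.minAreaRect(q[:,:2].astype(np.float32)*1000),np.median(q[:,2]))
go(546.6,11.9,65,150)
E
python3 -m handwheel '[[[0,0,0.7,0],[0,0,1.2,0],[0,0,1.4,0],[0,0,1.4,0],[0,0,1.4,0]]]'
python3 - <<'E'
from h import *
go(546.6,11.9,31,150)
E
```

```text
clock: 15.2
eef_pos: [0.5454, 0.0116, 0.109]
orientation: [-0.001, 0.262, 0.965, -0.0]
force: [-0.0, 0.6, -0.8]
width: 0.048
[ 257  170   58  206 8558] ((576.196533203125, -5.27508544921875), (34.056148529052734, 136.10963439941406), 59.82407760620117) 0.05162868810625587
at [545.5  13.3 109.6] yaw 149.5 w 48.3 F [0.1 0.9 0.9] t 15.25 -> [-0.06 -0.02  1.49] roll -0.1
clock: 15.75
eef_pos: [0.5465, 0.0143, 0.0689]
orientation: [0.0, 0.261, 0.965, 0.0]
force: [-0.3, 0.6, 0.1]
width: 0.0484
at [546.5  14.3  68.9] yaw 149.7 w 48.4 F [-0.3  0.6  0.1] t 15.75 -> [-0.04 -0.07  1.26] roll -0.06
```

```bash
python3 -m handwheel '[[[-0.04,-0.07,0.5,0],[-0.04,-0.07,0.9,0],[-0.04,-0.07,1.2,0],[-0.04,-0.07,1.26,0],[-0.04,-0.07,1.26,0]]]'
python3 -m handwheel '[[[0,0,0,0],[0,0,0,0],[0,0,0,0],[0,0,0,0],[0,0,0,0]]]' -1
python3 -m handwheel '[[[0,0,-0.3,0],[0,0,-0.8,0],[0,0,-1.4,0],[0,0,-2.5,0],[0,0,-3,0]]]'
python3 - <<'E'
from h import *
d=get("wrist"); c=cloud(d); save(d,"w11")
go(519,-271,110,82.7)
E
```

```text
clock: 16.25
eef_pos: [0.5461, 0.0112, 0.0304]
orientation: [-0.0, 0.261, 0.965, -0.0]
force: [0.5, 0.2, 0.1]
width: 0.0481
clock: 16.75
eef_pos: [0.5467, 0.0112, 0.0312]
orientation: [0.0, 0.261, 0.965, 0.0]
force: [-1.4, -0.1, 6.3]
width: 0.0325
clock: 17.25
eef_pos: [0.5471, 0.0112, 0.1233]
orientation: [0.001, 0.261, 0.965, 0.0]
force: [-0.2, 0.0, -0.5]
width: 0.0324
at [548.   11.3 124.8] yaw 149.7 w 32.2 F [-0.3 -0.7  1.6] t 17.3 -> [-3.91 -8.61  0.49] roll 13.4
```

View pics/w11.png

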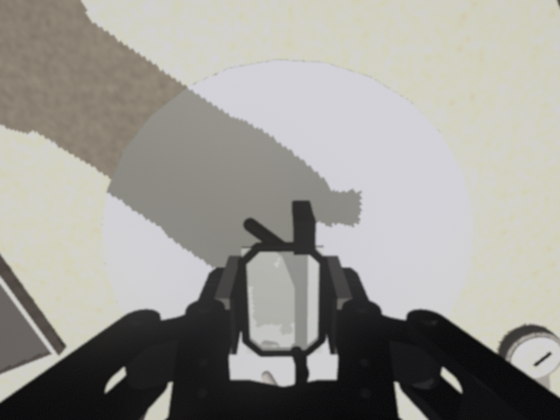

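The rectangular frame is held across its lens (pixel (284,300)). Go to the three-bay tray.

```bash
python3 -m handwheel '[[[-0.5,-1.1,0,1],[-1,-2.3,0,2.3],[-1.6,-3.5,0,3.8],[-2.1,-4.7,0,5.3],[-2.6,-5.8,0,6.8]]]'
python3 - <<'E'
from h import *
go(519,-271,110,82.7)
E
```

```text
clock: 17.8
eef_pos: [0.5249, -0.1806, 0.1205]
orientation: [-0.0, 0.535, 0.845, -0.0]
force: [0.5, 0.3, 0.5]
width: 0.0325
at [ 524.9 -180.6  120.5] yaw 115.3 w 32.5 F [0.5 0.3 0.5] t 17.8 -> [-2.64 -1.47  0.35] roll 6.53
```

```bash
python3 -m handwheel '[[[-0.8,-0.5,0,1.5],[-1.8,-1,0,3],[-2.6,-1.4,0.1,4.5],[-2.6,-1.4,0.1,6],[-2.6,-1.4,0.1,6.5]]]'
python3 -m handwheel '[[[0,0,0,0],[0,0,0,0]]]'
python3 - <<'E'
from h import *
go(519,-271,110,82.7)
d=get("wrist"); c=cloud(d); save(d,"w12")
m=((c[...,2]<.016)&(c[...,2]>.0095)&(c[...,1]<-.15)&(c[...,0]<.59)).astype(np.uint8); q=c[m>0]; print("walls",len(q),cv2.minAreaRect(q[:,:2].astype(np.float32)*1000))
g=cv2.cvtColor(d["color"],cv2.COLOR_RGB2GRAY)
m=((c[...,2]<.012)&(c[...,2]>-.01)&(g<120)&(c[...,1]<-.15)).astype(np.uint8)
n,l,st,ce=cv2.connectedComponentsWithStats(m)
for i in range(1,n):
    if st[i,4]>800: q=c[l==i]; print(st[i],cv2.minAreaRect(q[:,:2].astype(np.float32)*1000),np.median(q[:,2]).round(4))
E
```

```text
clock: 18.3
eef_pos: [0.5211, -0.2683, 0.1171]
orientation: [-0.0, 0.75, 0.661, -0.0]
force: [0.7, 0.3, 0.1]
width: 0.0325
clock: 18.5
eef_pos: [0.5217, -0.2668, 0.1174]
orientation: [-0.0, 0.747, 0.665, -0.0]
force: [-1.1, -0.4, -0.2]
width: 0.0322
at [ 521.7 -266.8  117.4] yaw 83.3 w 32.2 F [-1.1 -0.4 -0.2] t 18.5 -> [-0.15 -0.07  0.25] roll 0.12
walls 3717 ((471.23712158203125, -297.7068176269531), (178.6046905517578, 168.92591857910156), 82.87128448486328)
[  103   138   120   175 11945] ((432.2469482421875, -279.61676025390625), (140.74600219726562, 79.22333526611328), 82.98942565917969) 0.0041
[ 225  163  109   93 6447] ((515.9577026367188, -273.53497314453125), (72.55447387695312, 78.30594635009766), 83.01342010498047) 0.004
```

View pics/w12.png

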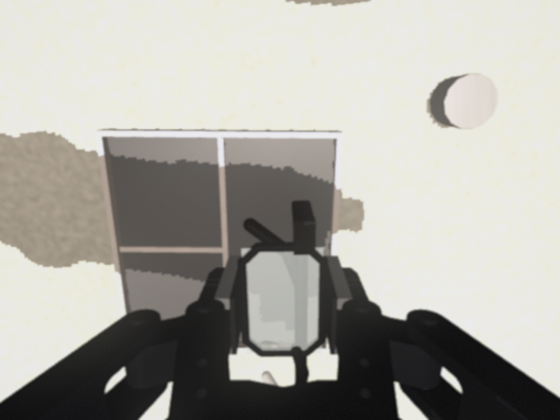

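```bash
python3 -m handwheel '[[[-0.05,-0.17,0.8,0.06],[-0.05,-0.17,1.6,0.06],[-0.05,-0.17,2.3,0.06],[-0.05,-0.17,2.7,0.06],[-0.05,-0.17,2.7,0.06]]]'
python3 -m handwheel '[[[0,0,0,0],[0,0,0,0]]]'
python3 - <<'E'
from h import *
go(516.1,-269.1,10.2,82.9)
E
```

```text
clock: 19.05
eef_pos: [0.5157, -0.2673, 0.0351]
orientation: [-0.001, 0.749, 0.662, -0.0]
force: [0.1, 0.4, 0.2]
width: 0.0324
clock: 19.25
eef_pos: [0.5173, -0.2682, 0.0377]
orientation: [0.001, 0.749, 0.662, 0.0]
force: [0.4, -0.2, 0.2]
width: 0.0323
at [ 517.3 -268.2   37.7] yaw 82.9 w 32.3 F [ 0.4 -0.2  0.2] t 19.25 -> [-0.03 -0.04  0.91] roll 0.0
```

```bash
python3 -m handwheel '[[[-0.03,-0.04,0.4,0],[-0.03,-0.04,0.65,0],[-0.03,-0.04,0.8,0],[-0.03,-0.04,0.83,0],[-0.03,-0.04,0.83,0]]]'
python3 -m handwheel '[[[0,0,0.03,0],[0,0,0.04,0],[0,0,0.04,0]]]'
python3 -m handwheel '[[[0,0,0.02,0],[0,0,0.03,0],[0,0,0.03,0]]]'
python3 - <<'E'
from h import *
go(516.1,-269.1,10.2,82.9)
E
```

```text
clock: 19.75
eef_pos: [0.5152, -0.2685, 0.0114]
orientation: [-0.0, 0.75, 0.662, -0.0]
force: [0.5, -0.3, -0.6]
width: 0.0325
clock: 20.05
eef_pos: [0.5153, -0.2687, 0.0106]
orientation: [0.0, 0.75, 0.662, 0.0]
force: [0.6, -0.5, -0.4]
width: 0.0323
clock: 20.35
eef_pos: [0.5154, -0.2688, 0.0102]
orientation: [0.0, 0.75, 0.662, 0.0]
force: [-1.3, 0.4, 5.1]
width: 0.0324
at [ 515.4 -268.8   10.2] yaw 82.9 w 32.4 F [-1.3  0.4  5.1] t 20.35 -> [-0.01  0.02  0.  ] roll -0.0
```

```bash
python3 -m handwheel '[[[0,0,0,0],[0,0,0,0],[0,0,0,0],[0,0,0,0],[0,0,-0.3,0]]]' 0
python3 -m handwheel '[[[0,0,-0.6,0],[0,0,-1.4,0],[0,0,-2.4,0],[0,0,-3.4,0],[0,0,-3.4,0]]]'
python3 -m handwheel '[[[0,0,0,0],[0,0,0,0]]]' 0.4
python3 - <<'E'
from h import *
go(646.5,-211,110,83); d=get("wrist"); c=cloud(d); save(d,"w13")
q=c[(c[...,2]>.008)&(c[...,2]<.04)&(c[...,0]>.6)&(c[...,0]<.7)&(c[...,1]<-.17)&(c[...,1]>-.25)]
print(len(q)); t=q[q[:,2]>.02]; print("tin",cv2.minEnclosingCircle(t[:,:2].astype(np.float32)*1000),np.percentile(q[:,2],95))
E
```

```text
clock: 20.85
eef_pos: [0.5145, -0.2683, 0.0178]
orientation: [-0.001, 0.75, 0.662, -0.0]
force: [-0.3, 0.4, 0.1]
width: 0.0428
clock: 21.35
eef_pos: [0.5175, -0.2697, 0.1253]
orientation: [0.003, 0.75, 0.662, 0.001]
force: [0.6, 0.3, 0.4]
width: 0.0426
clock: 21.55
eef_pos: [0.5147, -0.2685, 0.1201]
orientation: [-0.001, 0.75, 0.662, -0.0]
force: [-0.5, -0.1, 0.0]
width: 0.0597
at [ 514.7 -268.5  120.1] yaw 82.9 w 59.7 F [-0.5 -0.1  0. ] t 21.55 -> [2.44 4.12 0.33] roll -0.02
2825
tin ((644.2963256835938, -208.8407440185547), 17.33674430847168) 0.027033989910304593
```

View pics/w13.png

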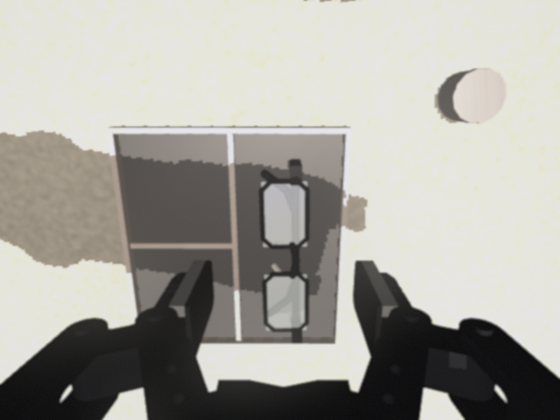

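The rectangular frame is centred in the long bay (pixel (286,255)). The tin is at (644.5,−209).

```bash
python3 -m handwheel '[[[0.7,1.2,0,0],[1.5,2.5,0,0],[2.3,3.7,0,0],[2.5,4.05,0.3,0],[2.5,4.05,0.3,0]]]'
python3 -m handwheel '[[[0,0,0.4,0],[0,0,0.9,0],[0,0,0.9,0],[0,0,0.9,0]]]'
python3 - <<'E'
from h import *
d=get("wrist"); c=cloud(d); save(d,"w14")
t=c[(c[...,2]>.02)&(c[...,2]<.035)&(c[...,0]>.6)&(c[...,0]<.69)&(c[...,1]<-.17)&(c[...,1]>-.25)]
print("tin",len(t),cv2.minEnclosingCircle(t[:,:2].astype(np.float32)*1000),t.mean(0),t.min(0),t.max(0))
go(644.5,-209,3,83)
E
```

```text
clock: 22.1
eef_pos: [0.6456, -0.2065, 0.1086]
orientation: [-0.002, 0.748, 0.663, -0.0]
force: [-0.4, 0.5, -1.3]
width: 0.0595
clock: 22.5
eef_pos: [0.644, -0.2101, 0.0839]
orientation: [-0.001, 0.75, 0.661, -0.001]
force: [1.1, -0.3, -0.1]
width: 0.0598
tin 2460 ((644.5185546875, -208.7396240234375), 17.12513542175293) [ 0.64479037 -0.20769186  0.02586397] [ 0.62812613 -0.2255709   0.02001764] [ 0.661416   -0.19169142  0.02835869]
at [ 644.6 -210.    84.6] yaw 82.8 w 60.0 F [ 0.1 -0.5  0.6] t 22.55 -> [ 0.03 -0.01  2.72] roll -0.03
```

```bash
python3 -m handwheel '[[[0.03,0,1,0],[0.03,0,1.8,0],[0.03,0,2.3,0],[0.03,0,2.45,0],[0.03,0,2.45,0]]]'
python3 -m handwheel '[[[0,0,0.1,0],[0,0,0.15,0],[0,0,0.15,0]]]'
python3 - <<'E'
from h import *
go(644.5,-209,3,83)
E
```

```text
clock: 23.05
eef_pos: [0.6452, -0.2085, 0.0111]
orientation: [-0.0, 0.75, 0.662, -0.0]
force: [0.2, 0.2, -0.7]
width: 0.06
clock: 23.35
eef_pos: [0.6455, -0.2085, 0.0072]
orientation: [0.0, 0.75, 0.662, 0.0]
force: [-0.4, 0.4, 0.3]
width: 0.0597
at [ 645.5 -208.5    7.2] yaw 82.9 w 59.7 F [-0.4  0.4  0.3] t 23.35 -> [-0.02 -0.03  0.14] roll -0.02
```

```bash
python3 -m handwheel '[[[-0.02,-0.02,0.12,0],[-0.02,-0.02,0.12,0],[-0.02,-0.02,0.12,0]]]'
python3 -m handwheel '[[[0,0,0,0],[0,0,0,0],[0,0,0,0],[0,0,0,0],[0,0,0,0]]]' -1
python3 -m handwheel '[[[0,0,-0.3,0],[0,0,-0.8,0],[0,0,-1.4,0],[0,0,-2.5,0],[0,0,-2.5,0]]]'
python3 - <<'E'
from h import *
d=get("wrist"); c=cloud(d); save(d,"w15")
go(425.1,-335.8,80,82.9)
E
```

```text
clock: 23.65
eef_pos: [0.6444, -0.2089, 0.0029]
orientation: [-0.0, 0.75, 0.662, -0.0]
force: [0.2, -0.7, 0.4]
width: 0.0598
clock: 24.15
eef_pos: [0.6448, -0.2089, 0.0033]
orientation: [0.0, 0.75, 0.662, 0.0]
force: [-0.6, -0.2, 4.7]
width: 0.0317
clock: 24.65
eef_pos: [0.6475, -0.2096, 0.0838]
orientation: [0.003, 0.75, 0.662, 0.002]
force: [0.3, -1.0, 0.3]
width: 0.0317
at [ 646.4 -209.4   81.6] yaw 82.9 w 31.6 F [-0.3  0.3 -0.5] t 24.7 -> [-5.09 -6.8   0.02] roll -0.0
```

View pics/w15.png

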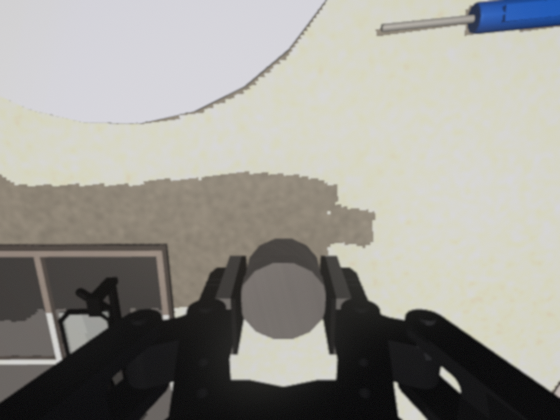

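The tin is held upright at pixel (284,290). Carry it to the far square cell. (12 pictures viewed so far.)

```bash
python3 -m handwheel '[[[-0.8,-1.1,0,0],[-1.7,-2.3,0,0],[-2.6,-3.5,0,0],[-3.5,-4.7,0,0],[-4.4,-5.9,0,0]]]'
python3 -m handwheel '[[[-0.6,-0.8,0,0],[-0.65,-0.85,0,0],[-0.65,-0.85,0,0],[-0.65,-0.85,0,0]]]'
python3 - <<'E'
from h import *
go(425.1,-335.8,25,82.9)
d=get("wrist"); c=cloud(d)
m=((c[...,2]<.016)&(c[...,2]>.0095)&(c[...,1]<-.15)&(c[...,0]<.59)).astype(np.uint8); q=c[m>0]; print("walls",len(q),cv2.minAreaRect(q[:,:2].astype(np.float32)*1000))
E
```

```text
clock: 25.2
eef_pos: [0.4506, -0.3185, 0.0778]
orientation: [-0.0, 0.749, 0.662, -0.0]
force: [-0.0, -0.6, -0.7]
width: 0.0321
clock: 25.6
eef_pos: [0.426, -0.3334, 0.078]
orientation: [0.0, 0.749, 0.662, 0.0]
force: [0.7, -0.4, -0.5]
width: 0.0318
at [ 426.  -333.4   78. ] yaw 83.0 w 31.8 F [ 0.7 -0.4 -0.5] t 25.6 -> [-0.08 -0.02  1.77] roll 0.01
walls 5971 ((471.41522216796875, -301.437255859375), (171.41787719726562, 169.28173828125), 82.90159606933594)
```

```bash
python3 -m handwheel '[[[-0.08,-0.02,0.7,0],[-0.08,-0.02,1.3,0],[-0.08,-0.02,1.8,0],[-0.08,-0.02,2.1,0],[-0.08,-0.02,2.1,0]]]'
python3 -m handwheel '[[[0,0,0.05,0],[0,0,0.1,0],[0,0,0.1,0]]]'
python3 - <<'E'
from h import *
go(425.1,-335.8,7.3,82.9)
E
```

```text
clock: 26.15
eef_pos: [0.4243, -0.3353, 0.0138]
orientation: [-0.001, 0.749, 0.663, -0.0]
force: [0.2, -0.1, 0.2]
width: 0.0315
clock: 26.45
eef_pos: [0.4243, -0.3367, 0.0124]
orientation: [0.0, 0.75, 0.662, 0.0]
force: [0.0, 0.0, -0.1]
width: 0.0314
at [ 424.3 -336.7   12.4] yaw 82.9 w 31.4 F [ 0.   0.  -0.1] t 26.45 -> [0.03 0.02 0.17] roll -0.0
```

```bash
python3 -m handwheel '[[[0,0,0.06,0],[0,0,0.12,0],[0,0,0.12,0]]]'
python3 -m handwheel '[[[0,0,0.03,0],[0,0,0.04,0],[0,0,0.04,0]]]'
python3 - <<'E'
from h import *
go(425.1,-335.8,7.3,82.9)
E
```

```text
clock: 26.75
eef_pos: [0.4238, -0.3365, 0.0082]
orientation: [-0.0, 0.75, 0.662, -0.0]
force: [-0.1, 0.0, -0.9]
width: 0.0315
clock: 27.05
eef_pos: [0.4239, -0.3365, 0.0073]
orientation: [0.0, 0.75, 0.662, -0.0]
force: [-1.0, 0.5, 1.7]
width: 0.0314
at [ 423.9 -336.5    7.3] yaw 82.9 w 31.4 F [-1.   0.5  1.7] t 27.05 -> [0.03 0.04 0.  ] roll -0.0
```

```bash
python3 -m handwheel '[[[0,0,0,0],[0,0,0,0],[0,0,0,0],[0,0,0,0],[0,0,-0.3,0]]]' -0.03
python3 -m handwheel '[[[0,0,-0.6,0],[0,0,-1.4,0],[0,0,-2.4,0],[0,0,-3.8,0],[0,0,-4.6,0]]]'
python3 -m handwheel '[[[0,0,0,0],[0,0,0,0]]]' 0.4
python3 - <<'E'
from h import *
d=get("wrist"); c=cloud(d); save(d,"w16")
t=c[(c[...,2]>.024)&(c[...,2]<.036)&(c[...,0]>.39)&(c[...,0]<.466)&(c[...,1]<-.29)&(c[...,1]>-.38)]
print("tin",len(t),cv2.minEnclosingCircle(t[:,:2].astype(np.float32)*1000),t[:,2].max())
go(660,185,150,83)
E
python3 -m handwheel '[[[1.5,0.4,0,0],[3,0.9,0,0],[4.5,1.3,0,0],[6,1.7,0,0],[7.5,2.1,0,0]]]'
python3 -m handwheel '[[[1.5,0.4,0,0],[3,0.9,0,0],[4.5,1.3,0,0],[6,1.7,0,0],[7.5,2.1,0,0]]]'
python3 - <<'E'
from h import *
go(660,185,150,83)
E
```

```text
clock: 27.55
eef_pos: [0.4233, -0.3361, 0.0156]
orientation: [-0.001, 0.75, 0.662, -0.0]
force: [0.3, -0.5, 0.4]
width: 0.0417
clock: 28.05
eef_pos: [0.4247, -0.3369, 0.1578]
orientation: [0.002, 0.75, 0.662, 0.0]
force: [0.2, -0.3, -0.2]
width: 0.041
clock: 28.25
eef_pos: [0.424, -0.3366, 0.1551]
orientation: [0.001, 0.75, 0.662, 0.0]
force: [-0.5, -0.0, -1.7]
width: 0.0596
tin 1464 ((422.02960205078125, -336.0501708984375), 17.003082275390625) 0.03220537785464328
at [ 423.5 -336.3  154.1] yaw 82.9 w 59.9 F [-0.5 -0.   0.1] t 28.3 -> [18.22  5.67  0.14] roll -0.02
clock: 28.8
eef_pos: [0.5139, -0.1192, 0.1529]
orientation: [-0.001, 0.75, 0.662, -0.001]
force: [1.2, -0.1, 0.8]
width: 0.0598
clock: 29.3
eef_pos: [0.6043, 0.0961, 0.1526]
orientation: [-0.001, 0.75, 0.662, -0.001]
force: [1.8, 0.2, -0.0]
width: 0.0594
at [604.3  96.1 152.6] yaw 82.9 w 59.4 F [ 1.8  0.2 -0. ] t 29.3 -> [3.17 1.48 0.08] roll -0.02
```

```bash
python3 -m handwheel '[[[1.3,0.6,0,0],[2.5,1.2,0,0],[2.9,1.4,0,0],[2.9,1.4,0,0],[2.9,1.4,0,0]]]'
python3 - <<'E'
from h import *
d=get("wrist"); c=cloud(d); save(d,"w17")
b=(c[...,0]>.62)&(c[...,0]<.70)&(c[...,1]>.17)&(c[...,1]<.26)
for lo,hi in((.01,.04),(.04,.062),(.064,.08)):
  t=c[b&(c[...,2]>lo)&(c[...,2]<hi)]
  if len(t)>10: print(lo,len(t),cv2.minEnclosingCircle(t[:,:2].astype(np.float32)*1000),t[:,2].max(),t.mean(0))
s=get("side"); cs=cloud(s)
b=(cs[...,0]>.62)&(cs[...,0]<.70)&(cs[...,1]>.17)&(cs[...,1]<.26); t=cs[b&(cs[...,2]>.01)&(cs[...,2]<.08)]
print("side",len(t),cv2.minEnclosingCircle(t[:,:2].astype(np.float32)*1000),t[:,2].max())
go(662,215.5,95,83)
E
```

```text
clock: 29.8
eef_pos: [0.6562, 0.1747, 0.1526]
orientation: [-0.0, 0.75, 0.662, -0.002]
force: [-0.4, -0.3, -0.5]
width: 0.0593
0.01 72 ((663.0654296875, 224.4224853515625), 12.704866409301758) 0.03991538606148071 [0.6629495  0.23100553 0.02636237]
0.04 409 ((662.7174072265625, 219.12203979492188), 13.840475082397461) 0.061851228938471 [0.6629512  0.22532186 0.04817386]
0.064 864 ((662.845947265625, 218.936279296875), 10.451168060302734) 0.07210598652962563 [0.66275742 0.21928456 0.06997715]
side 298 ((662.5911865234375, 214.37252807617188), 14.255012512207031) 0.07526177034335102
at [656.5 173.6 153.5] yaw 82.8 w 59.9 F [ 0.3 -0.2 -0. ] t 29.9 -> [1.41 0.01 1.95] roll -0.04
```

View pics/w17.png

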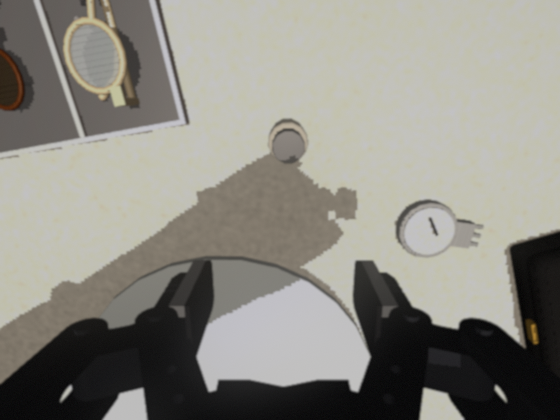

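Bottle at pixel (288,143); the gauge at (430,230) is well clear. Move above and refine.

```bash
python3 -m handwheel '[[[0.8,0,0.7,0],[1.46,0.03,1.4,0],[1.46,0.03,1.9,0],[1.46,0.03,1.9,0],[1.46,0.03,1.9,0]]]'
python3 -m handwheel '[[[0,0,0,0],[0,0,0,0]]]'
python3 - <<'E'
from h import *
d=get("wrist"); c=cloud(d); save(d,"w18")
b=(c[...,0]>.63)&(c[...,0]<.70)&(c[...,1]>.18)&(c[...,1]<.26)
for lo,hi in((.04,.062),(.064,.078)):
  t=c[b&(c[...,2]>lo)&(c[...,2]<hi)]
  if len(t)>10: print(lo,len(t),cv2.minEnclosingCircle(t[:,:2].astype(np.float32)*1000),t[:,2].max())
go(662.8,217,18,83)
E
```

```text
clock: 30.4
eef_pos: [0.6636, 0.2166, 0.0974]
orientation: [0.001, 0.75, 0.661, -0.001]
force: [-0.2, 0.6, 0.9]
width: 0.0598
clock: 30.6
eef_pos: [0.6641, 0.218, 0.0985]
orientation: [0.001, 0.75, 0.661, 0.001]
force: [-0.6, -0.4, 0.0]
width: 0.0597
0.04 898 ((662.7685546875, 219.20497131347656), 13.91252613067627) 0.061993600170247576
0.064 1279 ((662.98779296875, 219.16490173339844), 10.65870189666748) 0.07170630609577239
at [664.  218.3  98.4] yaw 82.8 w 59.9 F [-0.8 -0.7  0.3] t 30.65 -> [-0.05 -0.04  2.68] roll -0.03
```

```bash
python3 -m handwheel '[[[0.02,-0.04,0.7,0],[0.02,-0.04,1.4,0],[0.02,-0.04,2.1,0],[0.02,-0.04,2.6,0],[0.02,-0.04,2.6,0]]]'
python3 -m handwheel '[[[0,0,0,0],[0,0,0,0],[0,0,0,0],[0,0,0,0],[0,0,0,0]]]' -1
python3 - <<'E'
from h import *
go(662.8,219,18,83)
E
python3 -m handwheel '[[[0,0,-0.3,0],[0,0,-0.8,0],[0,0,-1.4,0],[0,0,-2.5,0],[0,0,-4,0]]]'
python3 -m handwheel '[[[0,0,0,0],[0,0,0,0]]]'
python3 - <<'E'
from h import *
d=get("wrist"); save(d,"w19")
go(435.9,-249.4,150,83)
E
```

```text
clock: 31.15
eef_pos: [0.661, 0.219, 0.0172]
orientation: [-0.001, 0.75, 0.662, -0.002]
force: [-0.8, -0.9, 0.4]
width: 0.0599
clock: 31.65
eef_pos: [0.6632, 0.22, 0.0207]
orientation: [0.0, 0.75, 0.662, 0.001]
force: [0.3, -1.3, 6.1]
width: 0.0262
at [663.2 220.   20.7] yaw 82.9 w 26.2 F [ 0.3 -1.3  6.1] t 31.65 -> [-0.04 -0.01  0.09] roll -0.02
clock: 32.15
eef_pos: [0.661, 0.2192, 0.1395]
orientation: [-0.001, 0.749, 0.662, -0.002]
force: [1.2, -0.4, -0.0]
width: 0.0261
clock: 32.35
eef_pos: [0.663, 0.22, 0.1418]
orientation: [0.001, 0.75, 0.662, 0.002]
force: [-0.9, -0.2, -0.9]
width: 0.0258
at [662.1 219.6 140. ] yaw 82.9 w 26.2 F [-0.2  0.  -0.1] t 32.4 -> [-16.45  -5.55  -0.34] roll -0.02
```

View pics/w19.png

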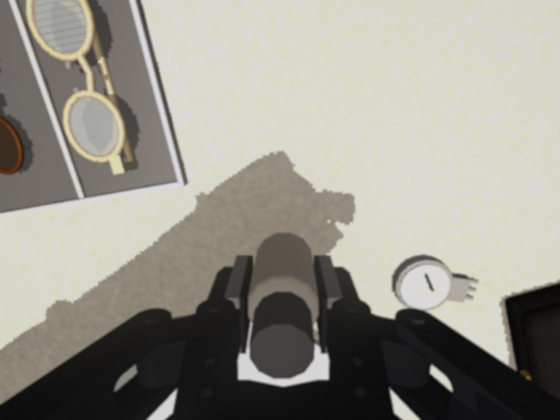

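The bottle is held upright (pixel (283,300)). Carry it to the remaining cell.

```bash
python3 -m handwheel '[[[-1,-0.35,0,0],[-2.5,-0.85,0,0],[-4,-1.35,0,0],[-5.5,-1.85,0,0],[-7,-2.35,0,0]]]'
python3 -m handwheel '[[[-1.5,-0.5,0,0],[-3,-1,0,0],[-4.5,-1.5,0,0],[-6,-2,0,0],[-7,-2.4,0,0]]]'
python3 -m handwheel '[[[-1,-0.3,0,0],[-2,-0.7,0,0],[-2.3,-0.75,0.5,0],[-2.3,-0.75,1,0],[-2.3,-0.75,1,0]]]'
python3 -m handwheel '[[[0,0,0,0],[0,0,0,0]]]'
python3 - <<'E'
from h import *
go(435.9,-249.4,22,83)
d=get("wrist"); c=cloud(d); save(d,"w20")
m=((c[...,2]<.016)&(c[...,2]>.0095)&(c[...,1]<-.15)&(c[...,0]<.59)).astype(np.uint8); q=c[m>0]; print("walls",len(q),cv2.minAreaRect(q[:,:2].astype(np.float32)*1000))
E
```

```text
clock: 32.9
eef_pos: [0.5643, 0.0183, 0.138]
orientation: [-0.001, 0.749, 0.662, -0.001]
force: [0.7, -1.0, -0.5]
width: 0.0259
clock: 33.4
eef_pos: [0.4661, -0.1826, 0.1382]
orientation: [-0.001, 0.751, 0.661, -0.001]
force: [0.5, -0.5, -0.2]
width: 0.0262
clock: 33.9
eef_pos: [0.4359, -0.2448, 0.1069]
orientation: [-0.003, 0.75, 0.662, -0.001]
force: [-0.1, 0.3, -0.5]
width: 0.0259
clock: 34.1
eef_pos: [0.4384, -0.2448, 0.1095]
orientation: [-0.0, 0.749, 0.662, 0.0]
force: [-1.0, 0.1, -1.7]
width: 0.026
at [ 438.4 -244.8  109.5] yaw 82.9 w 26.0 F [-1.   0.1 -1.7] t 34.1 -> [-0.16 -0.06  2.92] roll -0.01
walls 4074 ((471.81976318359375, -297.6753845214844), (178.8002471923828, 168.89852905273438), 82.91675567626953)
```

```bash
python3 -m handwheel '[[[-0.1,-0.05,0.7,0],[-0.15,-0.06,1.4,0],[-0.15,-0.06,2.1,0],[-0.15,-0.06,2.5,0],[-0.15,-0.06,2.5,0]]]'
python3 -m handwheel '[[[0,0,0.05,0],[0,0,0.1,0],[0,0,0.1,0]]]'
python3 - <<'E'
from h import *
go(435.9,-249.4,24.5,83)
E
```

```text
clock: 34.65
eef_pos: [0.4353, -0.2488, 0.0332]
orientation: [-0.001, 0.749, 0.662, -0.0]
force: [-0.4, -0.0, -0.6]
width: 0.0259
clock: 34.95
eef_pos: [0.4361, -0.2496, 0.0318]
orientation: [0.001, 0.75, 0.662, 0.0]
force: [-0.2, -0.3, 0.2]
width: 0.0262
at [ 436.1 -249.6   31.8] yaw 82.9 w 26.2 F [-0.2 -0.3  0.2] t 34.95 -> [ 0.01 -0.01  0.24] roll -0.02
```

```bash
python3 -m handwheel '[[[0,0,0.08,0],[0,0,0.16,0],[0,0,0.16,0],[0,0,0.16,0]]]'
python3 -m handwheel '[[[0,0,0.03,0],[0,0,0.04,0],[0,0,0.04,0]]]'
python3 - <<'E'
from h import *
go(435.9,-249.4,24.5,83)
E
```

```text
clock: 35.35
eef_pos: [0.4357, -0.2494, 0.0263]
orientation: [-0.0, 0.75, 0.662, -0.0]
force: [-0.5, 1.0, -0.1]
width: 0.0263
clock: 35.65
eef_pos: [0.4357, -0.2494, 0.0251]
orientation: [-0.0, 0.75, 0.662, -0.0]
force: [0.6, -0.1, 0.1]
width: 0.0258
at [ 435.7 -249.4   25.1] yaw 82.9 w 25.8 F [ 0.6 -0.1  0.1] t 35.65 -> [0.   0.01 0.02] roll -0.02
```

```bash
python3 -m handwheel '[[[0,0,0.02,0],[0,0,0.03,0],[0,0,0.03,0]]]'
python3 -m handwheel '[[[0,0,0.02,0],[0,0,0.03,0],[0,0,0.03,0]]]'
```

```text
clock: 35.95
eef_pos: [0.4358, -0.2495, 0.0246]
orientation: [0.0, 0.75, 0.662, -0.0]
force: [-0.6, -0.5, 4.7]
width: 0.026
clock: 36.25
eef_pos: [0.4358, -0.2495, 0.0245]
orientation: [0.0, 0.75, 0.662, -0.0]
force: [-3.4, 1.6, 15.8]
width: 0.0259
```

Contact confirmed (15.8 N after the last step). Ease back, release, and lift clear.

```bash
python3 -m handwheel '[[[0,0,-0.03,0],[0,0,-0.03,0]]]'
python3 -m handwheel '[[[0,0,0,0],[0,0,0,0],[0,0,0,0],[0,0,0,0],[0,0,0,0]]]' 0
python3 -m handwheel '[[[0,0,-0.5,0],[0,0,-1.1,0],[0,0,-1.9,0],[0,0,-3.1,0],[0,0,-4.5,0]]]'
python3 -m handwheel '[[[1.5,0.4,0,0],[3,0.8,0,0],[4.5,1.2,0,0],[4.5,1.2,0,0],[4.5,1.2,0,0]]]'
python3 - <<'E'
from h import *
d=get("side"); s=get("scene"); 
im=np.vstack([d["color"][100:420],s["color"][130:290]]); cv2.imwrite("pics/fin.png",cv2.cvtColor(im,cv2.COLOR_RGB2BGR))
c=cloud(d)
def f(n,x0,x1,y0,y1,lo,hi,c=c):
    t=c[(c[...,0]>x0)&(c[...,0]<x1)&(c[...,1]>y0)&(c[...,1]<y1)&(c[...,2]>lo)&(c[...,2]<hi)]; print(n,len(t),cv2.minAreaRect(t[:,:2].astype(np.float32)*1000),np.percentile(t[:,2],95).round(4)) if len(t) else print(n,0)
for n,cc in(("side",c),("scene",cloud(s))):
    print(n); f("oval",.503,.575,.24,.405,.020,.05,cc); f("clip",.42,.49,.24,.405,.0125,.03,cc)
    f("rect",.477,.548,-.385,-.22,.020,.05,cc); f("bottle",.40,.475,-.285,-.21,.02,.09,cc); f("tin",.39,.462,-.372,-.30,.02,.05,cc)
E
```

```text
clock: 36.45
eef_pos: [0.4359, -0.2495, 0.0246]
orientation: [0.0, 0.75, 0.662, 0.0]
force: [-0.8, 0.4, 7.1]
width: 0.0261
clock: 36.95
eef_pos: [0.4357, -0.2494, 0.0241]
orientation: [-0.0, 0.75, 0.662, -0.0]
force: [-0.2, -0.4, -0.1]
width: 0.0427
clock: 37.45
eef_pos: [0.4349, -0.249, 0.1597]
orientation: [-0.001, 0.749, 0.662, -0.0]
force: [1.1, -0.3, 0.4]
width: 0.043
clock: 37.95
eef_pos: [0.4883, -0.1187, 0.1592]
orientation: [-0.0, 0.748, 0.663, -0.0]
force: [-0.4, 0.0, 0.1]
width: 0.0428
side
oval 529 ((539.8651123046875, 322.8669128417969), (40.47373580932617, 139.16087341308594), 2.5821268558502197) 0.0357
clip 434 ((451.8699645996094, 322.25439453125), (165.36019897460938, 61.72195053100586), 88.65480041503906) 0.0218
rect 1391 ((511.1833190917969, -304.97491455078125), (136.0084686279297, 35.18423080444336), 83.8575210571289) 0.0349
bottle 393 ((435.34307861328125, -253.5766143798828), (23.23505401611328, 26.960124969482422), 72.44927215576172) 0.0774
tin 5 ((432.33221435546875, -323.1081848144531), (0.627957820892334, 6.090563774108887), 53.63833999633789) 0.0328
scene
oval 307 ((539.2101440429688, 320.8778381347656), (42.226112365722656, 136.44349670410156), 2.2243120670318604) 0.0311
clip 160 ((458.8366394042969, 313.7830505371094), (34.48762893676758, 107.00326538085938), 2.416896104812622) 0.0173
rect 444 ((512.7159423828125, -306.90228271484375), (135.37376403808594, 38.876461029052734), 84.14944458007812) 0.031
bottle 237 ((440.02105712890625, -254.41372680664062), (27.85713005065918, 24.7608699798584), 76.00933837890625) 0.0725
tin 121 ((425.6826171875, -339.50128173828125), (32.14569091796875, 33.237388610839844), 63.70661163330078) 0.03
```

View pics/fin.png

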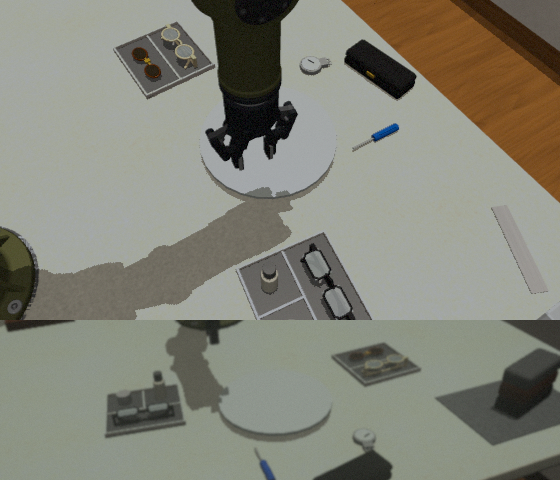

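All five pieces are in place: clip-on (146,65) and oval (178,47) in one tray; rectangular (327,282), bottle (269,280) and tin in the other. The gauge and screwdriver are untouched. Hand in.

```bash
python3 -c "
from cell import order; print(order.sign_off())"
```

```text
the job is handed in; nothing more can be done
None
```

I made up both orders in the sequence asked and handed the job in at about 38 s. The sign-off reports no verdict.

**Order 1 (two-bay tray):** I set down the oval frame first, then the clip-on, one in each long bay.

**Order 2 (three-bay tray):** I set the rectangular frame in the long bay, then the tin and the bottle upright, each alone in its own square cell.

| Piece | Last check: off bay or cell centre |
|---|---|
| Oval frame | 1–4 mm |
| Rectangular frame | 2–4 mm |
| Clip-on | about 7 mm along the bay (scene view) |
| Tin | about 3–4 mm |
| Bottle | about 4–6 mm |

- **Heights:** the tops read within about 4 mm of those expected for pieces resting on the tray floor.
- **Bystanders:** the lens gauge and the screwdriver appear where they were in the first pictures. I did not measure them.
- **Force:** each piece was lowered until the force rose. The bottle briefly reached about 16 N at the wrist, and I eased off before releasing. No other reading passed about 7 N.

**Checks that disagreed:** the side view gave no usable fit for two pieces. For the clip-on the tray walls got into the measurement, and only the edge of the tin was in view. I relied on the scene and wrist views there. The side and scene views also differ by 2–5 mm on the other positions.

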